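# Change the twin drop box over from clock cells to radio packs

## Task

The clock cells are done and radio packs come next, so change the twin drop box over: take its shift lever out of the forward end of the left track, back to the neutral slot, across, and fully forward in the right track, so that the left gate is shut and the right gate stands open. Also turn the stiff tabbed leaf of the sorting guide over the binder's rings, from the right side to the left, so that it lies flat and shows its other face. Leave everything else on the chest where it is.

Things in the scene. Friction and masses are not known exactly. Their poses are not given: they have to be found in the camera images.
- drop_box: Twin drop box, fixed, to the robot's left or right: grey steel housing 142 mm high, spanning x -85..125, y -140..140 mm (feet to 165). On top a mouth to the left (+y) and one to the right, each 39 x 75 mm with a 12 mm high rim, and between them an H-gate with a shift lever. Origin on the chest top under the centre of the H; x = the lever's forward direction (away from the robot), y left, z up.
- gate_cross (a point): Centre of the H, mid neutral slot, level with the gate plate's top, 142 mm up. Axes as drop_box. The neutral slot runs along y; the tracks run along x, centred 20 mm left and right, from 66 mm forward to 48 mm back. Tracks 16 mm wide, neutral slot 18 mm, lever rod 10 mm thick. Between the tracks, fore and aft of the neutral slot, the plate is solid.
- lever_knob (a point): Centre of the lever's black ball knob, 40 mm across. The pivot lies under the centre of the H, 12 mm above the chest top. In the axes of drop_box the knob is 215 mm * (sin f, sin s cos f, cos s cos f) from the pivot, f = lever_forward, s = lever_side: 227 mm up when upright, 88 mm forward and 30 mm aside at a track's forward end. Its own axes lean with the lever.
- lever_forward (a joint): Lean of the lever along the tracks (rad): 0 = in line with the neutral slot, 0.42 = fully forward, away from the robot, -0.30 = fully back. It crosses within about 0.03 of 0; the plate corners there are bevelled 6 mm and guide it in. Friction holds it where it is left; 2 to 5 N at the knob moves it and a gate. Starts at 0.38 to 0.41.
- lever_side (a joint): Lean of the lever across (rad): 0.155 = left track, -0.155 = right track, stops at both. Friction holds it; 1 to 2 N at the knob moves it. Starts in the left track.
- gate_left (a joint): Sliding steel gate plate under the left mouth (m, forward positive): shut at 0 or less (it still covers the mouth up to 0.012), open at about 0.050. The lever's rod drives it through a fork, with 5 mm of play, while in the left track. Starts open.
- gate_right (a joint): The same under the right mouth, driven while the lever is in the right track; starts shut at 0, about 0.048 when the lever is fully forward.
- binder: Sorting guide, an open two-ring binder lying fixed, to the robot's left or right: black cover 190 (x) x 268 (y) x 3 mm and a block of pages either side of the rings (156 mm along x, out to y = +-130 mm, tops 28 mm above the chest top). Origin on the chest top under the middle of the rings; x along the ring axis, away from the robot, y left.
- ring_axis (a point): Point on the axis of the rings, 31 mm above the chest top, midway along it; the leaf turns about the line through it along x of binder. Rings 38 mm across at x = -55 and 55 mm.
- leaf_tab (a point): Middle of the tab on the leaf's free edge, 150 mm from the ring axis. The leaf is a stiff white card, 156 mm along x, 3.5 mm thick, 80 g, reaching 130 mm from the ring axis; its tab, 40 mm wide along x, reaches 163 mm. Each face has a picture (two round cells; a flat pack). At the start it lies on the right-hand pages, the tab 31 mm above the chest top with nothing under it.
- leaf (a joint): Turn of the leaf about the ring axis (rad): 0 = flat on the right-hand pages, 1.57 = upright, 3.14 = flat on the left-hand pages, other face up. It swings freely and falls to the side it leans to.
- tin_cup: Tin cup, 90 mm across, 58 mm high, holding two brown clock cells; leave alone. Origin at the centre of its underside.
- cell1_mid (a point): Middle of a brown clock cell, 31 mm across and 59 mm high, standing in the cup; leave alone.
- cell2_mid (a point): Middle of the other clock cell in the cup; leave alone.
- radio_pack: Grey plastic radio pack 120 x 58 x 28 mm lying flat; leave alone. Origin at the centre of its underside.
- wrench: Bronze terminal wrench, 180 mm long, lying flat; leave alone.
- stopper: Black rubber stopper, a cone 66 mm across and 55 mm high; leave alone. Origin at the centre of its underside.

How it is judged:
At the end, for the whole second after the job is handed in: The lever rests in the right track at its forward end (lever_forward over 0.36, lever_side under -0.11), the left gate covers its mouth (under 0.012 m), the right gate is open (over 0.036 m), the leaf lies on the left-hand pages (over 3.0 rad), and all are at rest (value of joint lever_forward above 0.36 rad and value of joint lever_side below -0.11 rad and value of joint gate_left below 0.012 m and value of joint gate_right above 0.036 m and value of joint leaf above 3 rad and velocity of joint lever_side between -0.1 and 0.1 rad/s and velocity of joint lever_forward between -0.1 and 0.1 rad/s and velocity of joint leaf between -0.1 and 0.1 rad/s); the robot touches nothing.
It fails at once if the tin cup or a cell in it is moved more than 30 mm (distance of any of tin_cup, cell1_mid, cell2_mid from where it was at the start of the episode above 0.03 m).
It fails at once if the radio pack is moved more than 30 mm (distance of radio_pack from where it was at the start of the episode above 0.03 m).
It fails at once if the wrench is moved more than 30 mm (distance of wrench from where it was at the start of the episode above 0.03 m).
It fails at once if the stopper is moved more than 30 mm (distance of stopper from where it was at the start of the episode above 0.03 m).
It also fails if it takes over 61 s, if anything falls off the work surface, if the arm or the gripper's body presses on something with over 40 N, if the wrist force passes 120 N, or if a joint passes its speed limit or range.

## Robot

A 6-joint arm with a two-finger parallel gripper is mounted at the origin on the work surface. World frame = base frame: x ahead of the robot, y to its left, z up, the work surface at z = 0. Lengths are in m, angles in rad, forces in N, time in s.
With the tool pointing down it reaches from about 0.3 to 0.775 m from the base axis. Payload 14.6 kg.
Tool frame: the origin (TCP) lies at the very end of the fingers, on their centre line; the grasp point (between the pads) lies 19 mm behind it (pinch_z is the distance from the TCP to the grasp point, in m); z points along the fingers, y is the direction in which the jaws open and shut (so a half turn about z gives the same grasp; the last joint's range is limited). The gripper opens to 94 mm and grips with 3 to 60 N. Pads are 16 mm wide; open, the fingers measure 119 mm over their backs; the gripper's body (75 mm by 177 mm) begins 78 mm behind the grasp point.
Start: joints at [-1.297, 0.3, 1.521, -0, 1.321, -0.067], TCP at [0.184, -0.518, 0.205] pointing down, gripper open.
Joint ranges: [-3.03, 3.03], [-0.79, 2.21], [0.23, 2.52], [-1.04, 4.18], [0, 3.07], [-2.55, 2.55]. Speed limits (rad/s): [2.22, 2.22, 2.57, 3.14, 3.14, 3.14].

## Interface

Orientations are given as [roll, pitch, yaw] about the fixed x, y, z axes, in that order (R = Rz(yaw) Ry(pitch) Rx(roll)).
In Python, from station import get_obs, camera, hand_in, pinch_z gives the robot as it stands.
- The arm moves only by the tool servo_tool, never from a script. Its argument "moves" is a list that holds one entry, the list of rows, each a list of 7 numbers: the turn, a rotation vector about the tool's x, y, z normalised to -1 to 1, where 1 is pi/2 rad, then the shift along the tool's x, y, z normalised to -1 to 1, where 1 is 500 mm, then the closure, from 0 (fully open) to 1 (shut). In form: [[[rx, ry, rz, x, y, z, hand], ...]]. A call has 1 to 12 rows; each row is the pose to reach, as a shift and turn from the pose measured when the call began, along the tool's axes at that moment; what a row does not reach only later rows make up. A row lasts 1/12 s, in which the tool goes at most 41.7 mm and 7.16 degrees, less where a joint would pass 70% of its speed; a pose out of reach is approached as far as the arm can. A call with a number of a shift or a turn outside -1 to 1 is refused whole. A call with a gripper value outside its range is refused whole. The fingers move at their own pace and stop on an object; "squeeze" is the grip in N (left out, the last holds). Time passes only in rows, so rows that repeat a pose let the fingers close. It gives the time, the measured TCP pose, the force and the opening at its end, in the units of the state.
- get_obs(): the state, without advancing time (a new reading comes with each control period).
- camera(name): name is "side" or "top"; returns a dict with "color" (400x640x3 uint8, red, green, blue), "intrinsics" (3x3 intrinsics, pixels), "distortion" ([k1, k2, p1, p2, k3] as OpenCV has them; the pictures are not rectified), "rvec" (rotation vector, rad) and "tvec" (3), from world to camera coordinates, as OpenCV has them. Camera axes: x right, y down, z forward; pixel columns grow to the right and rows downward; lengths in m; the calibration is good to about 2 mm. A picture is of the moment at which its call begins. There is no depth.
- hand_in(): hands the job in, once; it reports no verdict.
The state is a dict: "time_s": time; "qpos": joint angles; "joint_vel": joint speeds; "tau": joint torques, N m; "ee_pos": TCP position; "eef_rot": TCP orientation; "force": force on the tool from outside, world axes, zero at the start; "moment": the same for the moment, N m; "grip_width": finger opening in m.
Only numpy, scipy, OpenCV 4.12 (cv2) and the standard library are available. Lean on these libraries where they do the work, as an engineer would, in place of code of your own. Each camera call takes 0.05 s, during which the arm holds its last target.

## Working session

There is one attempt and no reset: what is moved stays moved. The work goes in short steps, Python scripts to look and compute and a tool call to move; the robot and the scene stay as the last step left them, time stands still between calls to the robot, and variables do not carry over. Pictures are saved under pics/ and viewed, and the job is handed in when it is done.

Besides the shell and the picture viewer there is one more tool, called after "Call:" in YAML: its name, and indented under it one key for each argument. servo_tool: Moves the arm, as the interface text tells. Scaled input: -1 to 1 covers 500 mm each way for a shift and pi/2 rad each way for a turn. Its arguments: {"type":"object","properties":{"moves":{"type":"array"},"squeeze":{"type":"number"}},"required":["moves"]}

```bash
ls; mkdir -p pics; python3 - <<'E'
from station import get_obs,camera,pinch_z
import cv2
o=get_obs();print(o,pinch_z)
for n in("top","side"):
    c=camera(n);cv2.imwrite(f"pics/{n}0.png",c["color"][:,:,::-1]);print(n,{k:v for k,v in c.items() if k!="color"})
E
```

```text
pics
{'time_s': 0.0, 'qpos': array([-1.29660347e+00,  3.00452184e-01,  1.52153391e+00, -1.54736822e-05,
        1.32072161e+00, -6.66044091e-02]), 'joint_vel': array([ 0.00123076, -0.0003909 , -0.00052511,  0.00300336, -0.00024275,
       -0.00183041]), 'tau': array([ 9.37603181e-04, -5.31809020e+01, -3.52734375e+01,  7.08449632e-02,
        2.43866479e-02, -7.94778293e-05]), 'ee_pos': array([ 0.18375474, -0.51813146,  0.20491667]), 'eef_rot': array([-3.14047908e+00, -5.92576403e-05,  3.40801067e-01]), 'force': array([-0.59657039,  0.04521548,  0.6424801 ]), 'moment': array([-0.03934163,  0.01648804, -0.03836674]), 'grip_width': 0.09427019130615227} 0.0188
top {'intrinsics': array([[391.65665469,   0.        , 321.82765457],
       [  0.        , 391.65665469, 208.23501003],
       [  0.        ,   0.        ,   1.        ]]), 'distortion': array([-0.05607979,  0.        ,  0.        ,  0.        ,  0.        ]), 'rvec': array([ 2.12546997, -2.11437223,  0.19208217]), 'tvec': array([0.00387308, 0.66222528, 1.47809772])}
side {'intrinsics': array([[422.09150828,   0.        , 315.04634162],
       [  0.        , 422.09150828, 197.53426506],
       [  0.        ,   0.        ,   1.        ]]), 'distortion': array([-0.01364795,  0.        ,  0.        ,  0.        ,  0.        ]), 'rvec': array([ 2.27526142, -0.06237586,  0.05084436]), 'tvec': array([-0.64469021,  0.15783678,  1.77068906])}
```

View pics/top0.png

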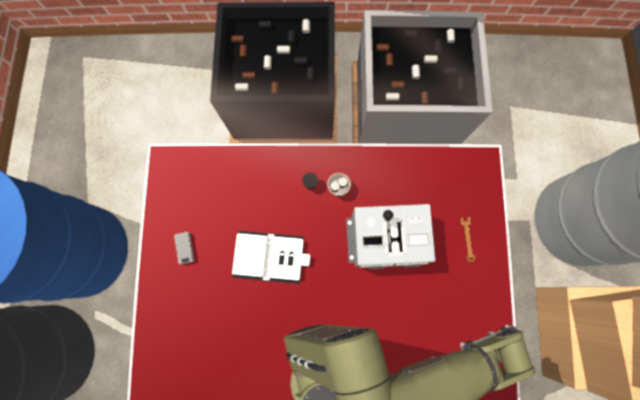

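View pics/side0.png

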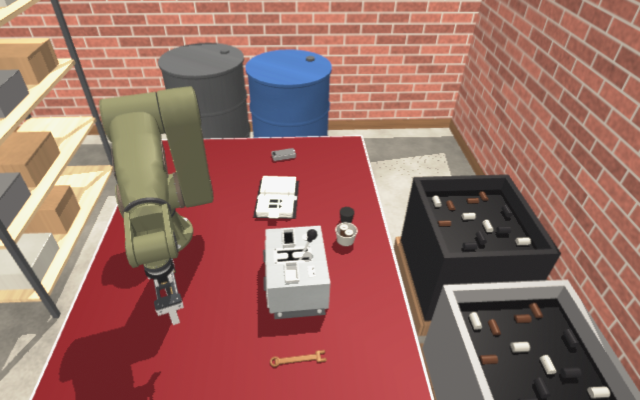

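The top view shows the binder at about (270,257) with its tab at (306,260). The drop box is at about (393,236) with the knob at (388,215). In the side view the knob is at about (312,235). I'll zoom in on both.

```bash
cat > h.py <<'E'
import numpy as np,cv2
from station import get_obs,camera
def ray(c,uv):
    p=cv2.undistortPoints(np.array([[uv]],float),c["intrinsics"],c["distortion"])[0,0]
    R=cv2.Rodrigues(c["rvec"])[0];C=-R.T@c["tvec"];d=R.T@np.array([p[0],p[1],1]);return C,d/np.linalg.norm(d)
def onz(c,uv,z):
    C,d=ray(c,uv);return C+d*(z-C[2])/d[2]
def two(a,ua,b,ub):
    A,d=ray(a,ua);B,e=ray(b,ub)
    s=np.linalg.lstsq(np.c_[d,-e],B-A,rcond=None)[0];P,Q=A+s[0]*d,B+s[1]*e
    return (P+Q)/2,np.linalg.norm(P-Q)
def proj(c,P):
    return cv2.projectPoints(np.array(P,float).reshape(-1,3),c["rvec"],c["tvec"],c["intrinsics"],c["distortion"])[0][:,0]
def crop(c,x0,y0,x1,y1,k,name):
    cv2.imwrite("pics/"+name,cv2.resize(c["color"][y0:y1,x0:x1,::-1],None,fx=k,fy=k,interpolation=cv2.INTER_CUBIC))
E
python3 - <<'E'
from h import *
t=camera("top");s=camera("side")
crop(t,340,195,440,275,8,"t1.png");crop(t,225,225,325,290,8,"t2.png")
crop(s,255,220,335,295,8,"s1.png");crop(s,245,165,315,225,8,"s2.png")
E
```

```text
(no output)
```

View pics/t1.png

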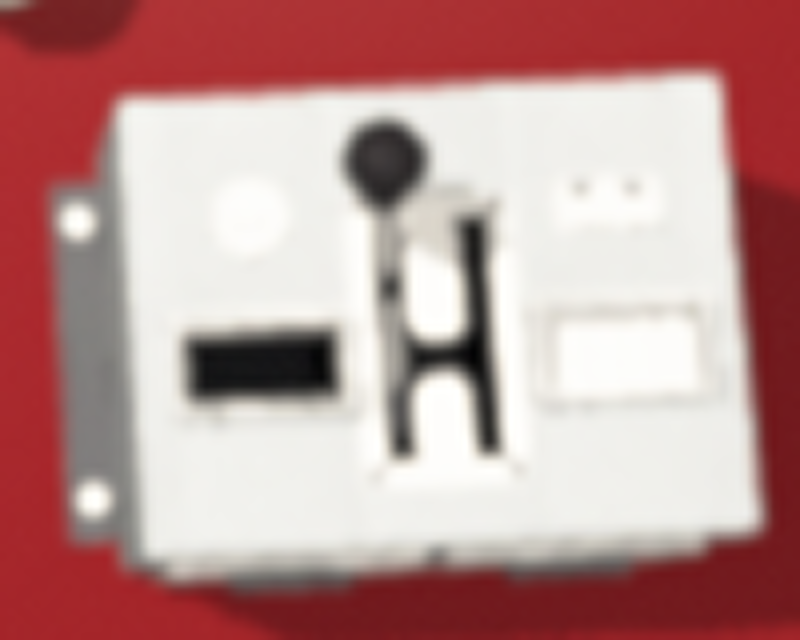

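View pics/t2.png

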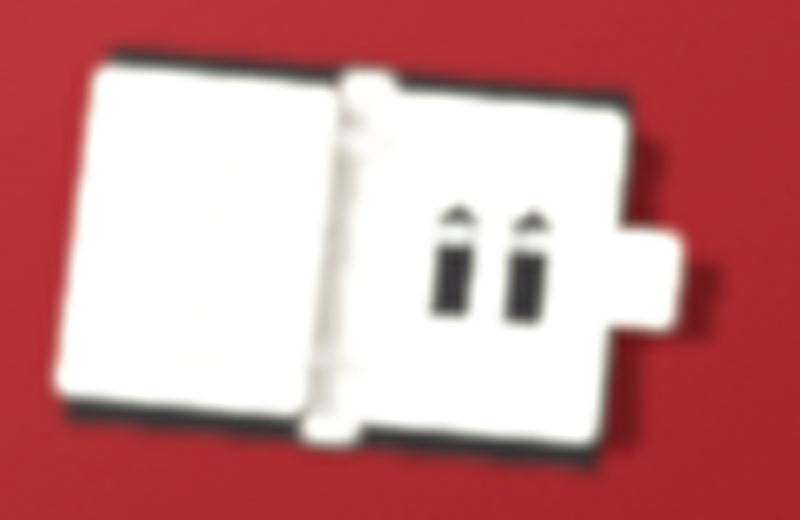

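View pics/s1.png

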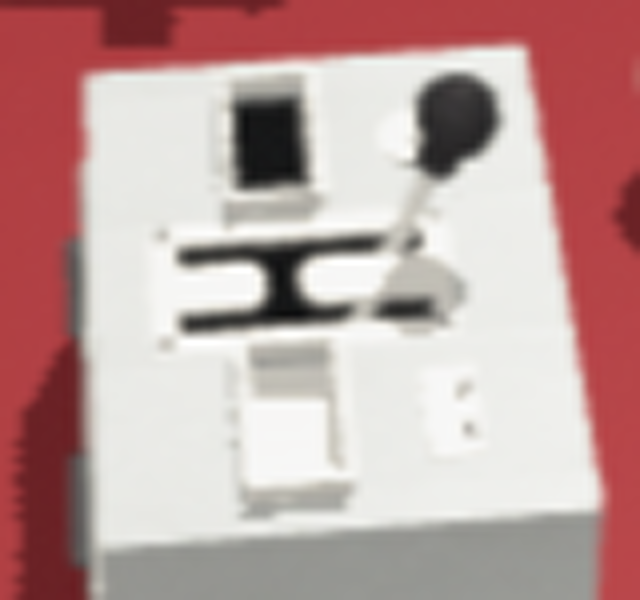

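View pics/s2.png

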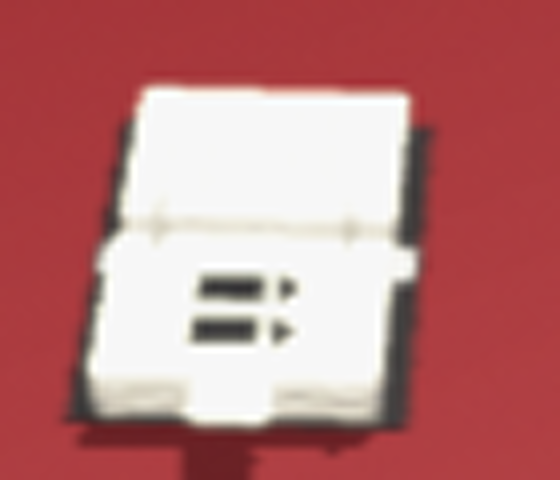

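```bash
python3 - <<'E'
from h import *
t=camera("top");s=camera("side")
T=lambda u,v,x0=340,y0=195:((u+.5)/8+x0-.5,(v+.5)/8+y0-.5)
import itertools
def fit(L,W):
    L=np.array(L);W=np.array(W);a=L-L.mean(0);b=W-W.mean(0)
    th=np.arctan2((a[:,0]*b[:,1]-a[:,1]*b[:,0]).sum(),(a*b).sum())
    R=np.array([[np.cos(th),-np.sin(th)],[np.sin(th),np.cos(th)]]);o=W.mean(0)-R@L.mean(0)
    print("yaw",th,"o",o,"res",np.linalg.norm((R@L.T).T+o-W,axis=1));return th,o
W=[onz(t,T(*p),.142)[:2] for p in[(118,98),(720,70),(765,530),(145,555)]]
fit([(.125,.14),(.125,-.14),(-.085,-.14),(-.085,.14)],W)
print("H",onz(t,T(445,355),.142))
S=lambda u,v,x0=255,y0=220:T(u,v,x0,y0)
W=[onz(s,S(*p),.142)[:2] for p in[(525,45),(602,505),(95,548),(82,75)]]
fit([(.125,.14),(.125,-.14),(-.085,-.14),(-.085,.14)],W); print("Hs",onz(s,S(284,282),.142))
# knob
cs=[]
for c,(x0,y0,x1,y1) in((t,(380,207,396,222)),(s,(303,226,320,240))):
    m=(c["color"][y0:y1,x0:x1].max(2)<90).astype(np.uint8);n,_,st,ce=cv2.connectedComponentsWithStats(m)
    i=1+st[1:,4].argmax();print(st[i],ce[i]+[x0,y0]);cs.append(ce[i]+[x0,y0])
cs[0]=np.array(T(386,160));cs[1]=np.array(S(458,113))
print("knob",two(t,cs[0],s,cs[1]))
B=lambda u,v:T(u,v,225,225)
W=[onz(t,B(*p),.031)[:2] for p in[(632,100),(600,445),(683,235),(675,330)]]
# leaf corners y=-.13, tab y=-.163
fit([(.078,-.13),(-.078,-.13),(.02,-.163),(-.02,-.163)],W)
W=[onz(t,B(*p),.028)[:2] for p in[(95,62),(55,395)]]+[onz(t,B(*p),.031)[:2] for p in[(632,100),(600,445)]]
fit([(.078,.13),(-.078,.13),(.078,-.13),(-.078,-.13)],W)
W=[onz(s,T(*p,245,165),.028)[:2] for p in[(410,92),(143,87)]]
W+=[onz(s,T(*p,245,165),.031)[:2] for p in[(273,420),(190,418)]]
fit([(.078,.13),(-.078,.13),(.02,-.163),(-.02,-.163)],W)
for n,p,z in(("pack",(183,248),.028),("cup",(339,185),.058),("stop",(310,181),.05),("wr",(468,240),0.01)): print(n,onz(t,p,z))
E
```

```text
yaw 0.04852824859813832 o [ 0.53409945 -0.26182026] res [0.00181518 0.00217116 0.00301306 0.00155609]
H [ 0.53346365 -0.26355029  0.142     ]
yaw 0.04868285412931921 o [ 0.53665379 -0.26204583] res [0.00172136 0.0015923  0.00140172 0.00131807]
Hs [ 0.53778811 -0.26315728  0.142     ]
[ 4  4  9 10 63] [387.6984127  215.11111111]
[ 5  4  9 10 75] [311.53333333 234.49333333]
knob (array([ 0.61486003, -0.22753678,  0.20888333]), np.float64(0.004392816718476991))
yaw -0.08442146030978459 o [0.47691887 0.21639153] res [0.00793852 0.00534913 0.00216873 0.00465703]
yaw -0.07459888880719485 o [0.47715853 0.22006033] res [0.00619162 0.00655186 0.00826289 0.00769146]
yaw -0.07812684595031263 o [0.48239516 0.2216144 ] res [0.00374659 0.00310226 0.00279261 0.00294783]
pack [0.50484055 0.55994739 0.028     ]
cup [ 0.75767496 -0.06058345  0.058     ]
stop [0.7757556  0.05563178 0.05      ]
wr [ 0.54452883 -0.5822173   0.01      ]
```

The box is at about (0.535,-0.262) with yaw 0.049. The knob is at about (0.615,-0.2275,0.209), which fits f≈0.39. The binder is at about (0.48,0.22) with yaw -0.078. I'll plan the approach to the knob with the jaws along the box's y.

```bash
cat >> h.py <<'E'
from scipy.spatial.transform import Rotation as Ro
def rel(P,yaw,o=None):
    o=o or get_obs();R=Ro.from_euler("xyz",o["eef_rot"]);Rt=Ro.from_euler("xyz",[np.pi,0,yaw])
    return np.round(np.r_[(R.inv()*Rt).as_rotvec()/(np.pi/2),R.inv().apply(np.array(P)-o["ee_pos"])/.5],3)
BO=np.array([.5355,-.262]);BY=.0486
def knob(f,s):
    l=.215*np.array([np.sin(f),np.sin(s)*np.cos(f),np.cos(s)*np.cos(f)])
    return np.r_[BO+Ro.from_euler("z",BY).as_matrix()[:2,:2]@l[:2],.012+l[2]]
def st():
    o=get_obs();print(o["time_s"],o["ee_pos"].round(4),o["eef_rot"].round(3),"F",o["force"].round(1),"M",o["moment"].round(2),"w",round(o["grip_width"],4),"q",o["qpos"].round(2))
E
python3 - <<'E'
from h import *
k=knob(.39,.155);print(k)
print(rel([.184,-.518,.33],.341)); print(rel([k[0],k[1],.33],BY))
E
```

```text
[ 0.61565259 -0.2273659   0.20847148]
[-0.    -0.    -0.     0.001 -0.    -0.249]
[-0.     0.     0.186  1.009 -0.26  -0.249]
```

Call:
servo_tool:
  moves:
    - [[0,0,0,0,0,-0.15,0],[0,0,0,0,0,-0.25,0],[0,0,0,0,0,-0.25,0],[0,0,0.05,0.2,-0.05,-0.25,0],[0,0,0.1,0.4,-0.1,-0.25,0],[0,0,0.15,0.6,-0.15,-0.25,0],[0,0,0.186,0.8,-0.2,-0.25,0],[0,0,0.186,0.97,-0.26,-0.25,0],[0,0,0.186,0.97,-0.26,-0.25,0],[0,0,0.186,0.97,-0.26,-0.25,0],[0,0,0.186,0.97,-0.26,-0.25,0],[0,0,0.186,0.97,-0.26,-0.25,0]]
  squeeze: 15

```text
time_s: 1.3
ee_pos: [0.4948, -0.305, 0.3304]
eef_rot: [-3.141, -0.0, 0.049]
force: [0.4, -1.0, -0.6]
grip_width: 0.094
```

```bash
python3 - <<'E'
from h import *
st();k=knob(.39,.155);print(rel([k[0],k[1],.33],BY),rel([k[0],k[1],k[2]-.019],BY))
E
```

```text
1.3 [ 0.4948 -0.305   0.3304] [-3.141 -0.     0.049] F [ 0.4 -1.  -0.6] M [-0.01 -0.03 -0.  ] w 0.094 q [-0.62  0.31  1.22  0.    1.61  0.91]
[-0.    -0.     0.     0.249 -0.143  0.001] [-0.    -0.     0.     0.249 -0.143  0.282]
```

Call:
servo_tool:
  moves:
    - [[0,0,0,0.249,-0.143,0,0],[0,0,0,0.249,-0.143,0,0],[0,0,0,0.249,-0.143,0,0],[0,0,0,0.249,-0.143,0,0],[0,0,0,0.249,-0.143,0,0],[0,0,0,0.249,-0.143,0.06,0],[0,0,0,0.249,-0.143,0.1,0],[0,0,0,0.249,-0.143,0.1,0]]

```text
time_s: 1.97
ee_pos: [0.6142, -0.2275, 0.2759]
eef_rot: [-3.138, 0.006, 0.048]
force: [0.3, -0.2, -0.1]
grip_width: 0.0942
```

```bash
python3 - <<'E'
from h import *
st();k=knob(.39,.155);print(rel([k[0],k[1],k[2]-.019],BY))
t=camera("top");s=camera("side")
crop(t,340,185,440,275,8,"t3.png");crop(s,245,180,345,255,8,"s3.png")
E
```

```text
1.9667 [ 0.6142 -0.2275  0.2759] [-3.138  0.006  0.048] F [ 0.3 -0.2 -0.1] M [0.01 0.02 0.01] w 0.0942 q [-0.41  0.51  1.06  0.    1.57  1.11]
[-0.002  0.004 -0.     0.004  0.     0.173]
```

View pics/s3.png

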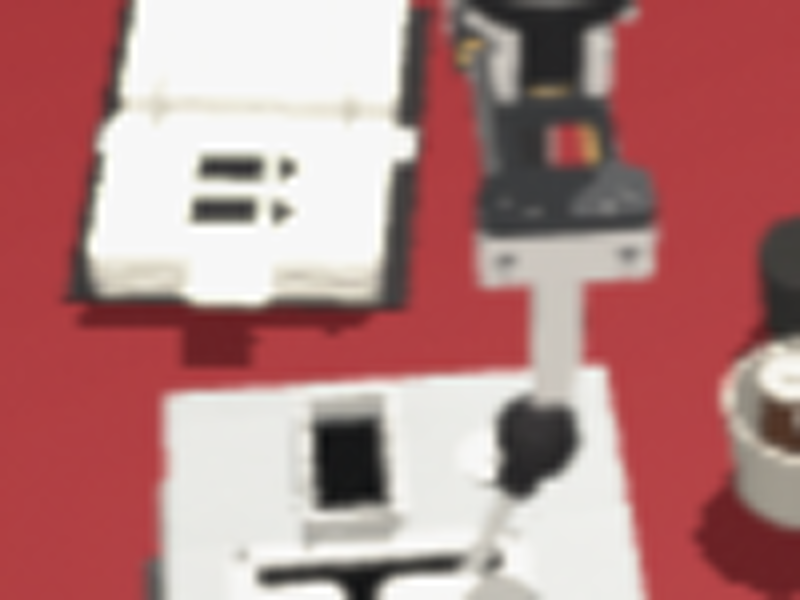

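View pics/t3.png

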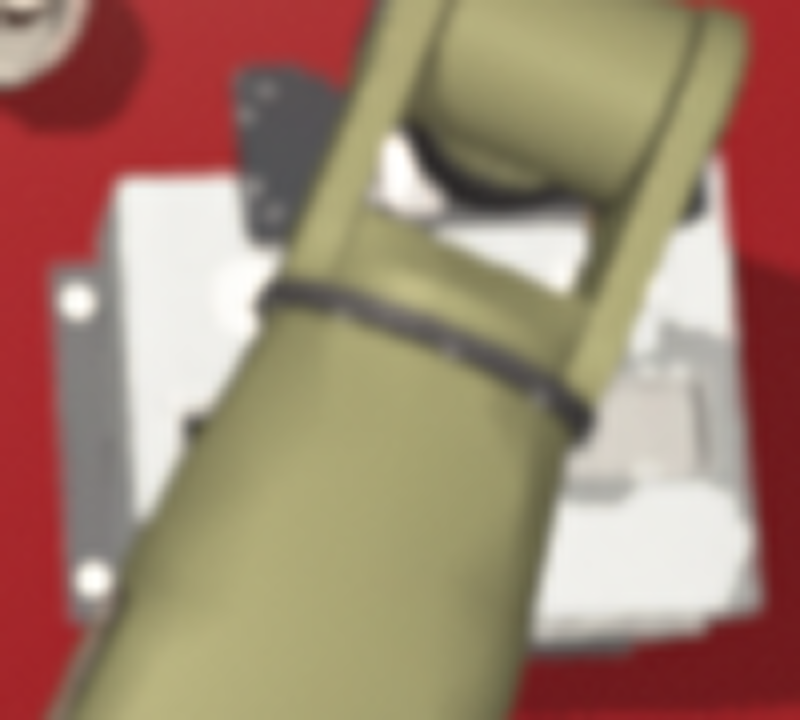

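The side view shows the fingers in line above the knob (crop 540,435), and the arm hides it from the top. I'll descend and grip lightly.

Call:
servo_tool:
  moves:
    - [[0,0,0,0.004,0,0.05,0],[0,0,0,0.004,0,0.1,0],[0,0,0,0.004,0,0.15,0],[0,0,0,0.004,0,0.173,0],[0,0,0,0.004,0,0.173,0],[0,0,0,0.004,0,0.173,0.6],[0,0,0,0.004,0,0.173,1],[0,0,0,0.004,0,0.173,1],[0,0,0,0.004,0,0.173,1],[0,0,0,0.004,0,0.173,1],[0,0,0,0.004,0,0.173,1],[0,0,0,0.004,0,0.173,1]]
  squeeze: 15

```text
time_s: 3.07
ee_pos: [0.6172, -0.2279, 0.1947]
eef_rot: [-3.141, 0.0, 0.048]
force: [0.2, 0.9, -0.4]
grip_width: 0.0503
```

```bash
python3 - <<'E'
from h import *
st()
s=camera("side")
crop(s,245,200,345,275,8,"s4.png")
# target path back
for f in np.linspace(.39,0,9): k=knob(f,.155); print(round(f,3),rel(k-[0,0,.019],BY))
E
```

```text
3.0667 [ 0.6172 -0.2279  0.1947] [-3.141  0.     0.048] F [ 0.2  0.9 -0.4] M [-0.01  0.06  0.01] w 0.0503 q [-0.41  0.55  1.19  0.    1.4   1.11]
0.39 [-0.     0.    -0.    -0.003 -0.001  0.01 ]
0.341 [-0.     0.    -0.    -0.023 -0.002  0.003]
0.292 [-0.     0.    -0.    -0.043 -0.003 -0.004]
0.244 [-0.     0.    -0.    -0.063 -0.004 -0.009]
0.195 [-0.     0.    -0.    -0.083 -0.005 -0.014]
0.146 [-0.     0.    -0.    -0.104 -0.005 -0.017]
0.098 [-0.     0.    -0.    -0.125 -0.006 -0.02 ]
0.049 [-0.     0.    -0.    -0.146 -0.006 -0.021]
0.0 [-0.     0.    -0.    -0.167 -0.006 -0.022]
```

View pics/s4.png

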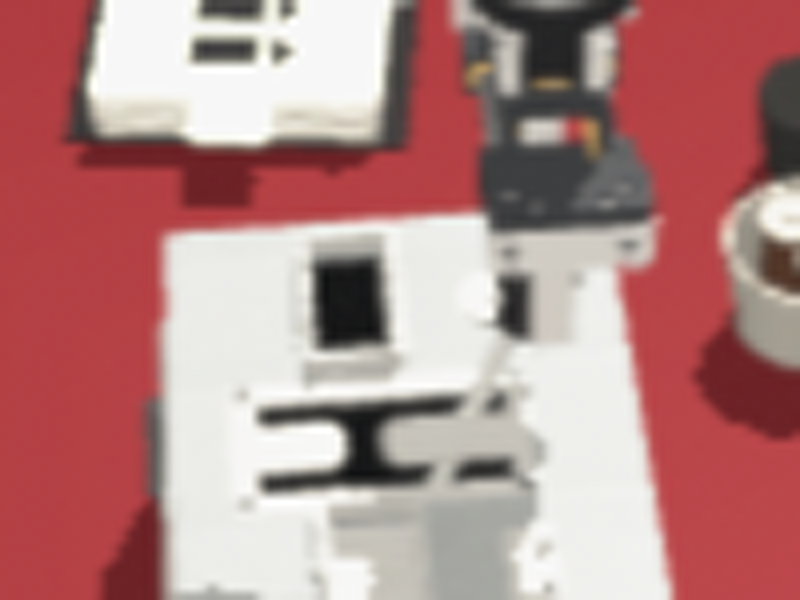

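Call:
servo_tool:
  moves:
    - [[0,0,0,-0.004,0,0.008,1],[0,0,0,-0.004,0,0.008,1],[0,0,0,-0.004,0,0.008,1],[0,0,0,-0.004,0,0.008,1],[0,0,0,-0.004,0,0.008,1]]
  squeeze: 15

```text
time_s: 3.53
ee_pos: [0.6152, -0.2279, 0.1906]
eef_rot: [-3.141, 0.0, 0.048]
force: [-0.2, 1.3, 2.6]
grip_width: 0.039
```

```bash
python3 - <<'E'
from h import *
st()
E
```

```text
3.5333 [ 0.6152 -0.2279  0.1906] [-3.141  0.     0.048] F [-0.2  1.3  2.6] M [ 0.12 -0.1  -0.03] w 0.039 q [-0.41  0.55  1.2   0.    1.39  1.11]
```

Call:
servo_tool:
  moves:
    - [[0,0,0,-0.01,0,-0.003,1],[0,0,0,-0.02,0,-0.006,1],[0,0,0,-0.03,-0.001,-0.009,1],[0,0,0,-0.04,-0.002,-0.012,1],[0,0,0,-0.05,-0.003,-0.015,1],[0,0,0,-0.06,-0.003,-0.018,1],[0,0,0,-0.07,-0.004,-0.02,1],[0,0,0,-0.08,-0.004,-0.022,1]]

```text
time_s: 4.2
ee_pos: [0.5749, -0.2279, 0.202]
eef_rot: [-3.141, -0.001, 0.048]
force: [3.9, 1.6, 5.2]
grip_width: 0.0392
```

```bash
python3 - <<'E'
from h import *
st()
s=camera("side");crop(s,245,200,345,275,8,"s5.png")
for f in np.linspace(.2,0,5): k=knob(f,.155); print(round(f,3),rel(k-[0,0,.019],BY))
E
```

```text
4.2 [ 0.5749 -0.2279  0.202 ] [-3.141e+00 -1.000e-03  4.800e-02] F [3.9 1.6 5.2] M [ 0.18 -0.85  0.06] w 0.0392 q [-0.44  0.46  1.32  0.    1.37  1.09]
0.2 [-0.    -0.    -0.     0.005 -0.001  0.002]
0.15 [-0.    -0.    -0.    -0.016 -0.001 -0.002]
0.1 [-0.    -0.    -0.    -0.038 -0.002 -0.004]
0.05 [-0.    -0.    -0.    -0.059 -0.002 -0.006]
0.0 [-0.    -0.    -0.    -0.081 -0.002 -0.006]
```

View pics/s5.png

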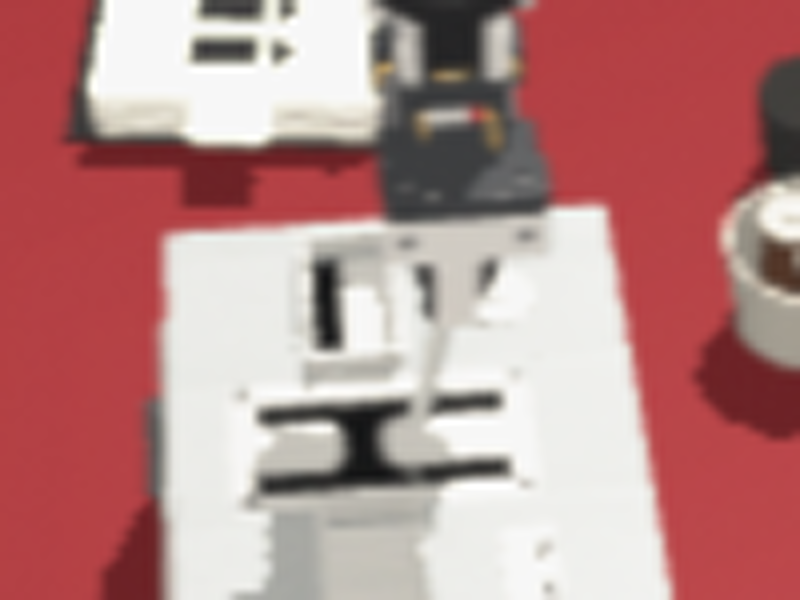

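The lever follows, with the rod at crop (430,400) and the left gate half shut. I'll go on slightly past neutral so the gate shuts despite the fork's play, then return to neutral.

Call:
servo_tool:
  moves:
    - [[0,0,0,-0.012,-0.001,-0.001,1],[0,0,0,-0.024,-0.001,-0.002,1],[0,0,0,-0.036,-0.002,-0.004,1],[0,0,0,-0.048,-0.002,-0.005,1],[0,0,0,-0.06,-0.002,-0.006,1],[0,0,0,-0.07,-0.002,-0.006,1],[0,0,0,-0.08,-0.002,-0.006,1],[0,0,0,-0.09,-0.002,-0.006,1],[0,0,0,-0.1,-0.002,-0.006,1],[0,0,0,-0.1,-0.002,-0.006,1],[0,0,0,-0.09,-0.002,-0.006,1],[0,0,0,-0.081,-0.002,-0.006,1]]

```text
time_s: 5.25
ee_pos: [0.5332, -0.2288, 0.2055]
eef_rot: [-3.141, 0.001, 0.048]
force: [-2.5, 0.9, 7.5]
grip_width: 0.0395
```

```bash
python3 - <<'E'
from h import *
st()
s=camera("side");crop(s,245,200,345,275,8,"s6.png")
for x in np.linspace(.155,-.155,7): k=knob(0,x); print(round(x,3),rel(k-[0,0,.019],BY))
E
```

```text
5.25 [ 0.5332 -0.2288  0.2055] [-3.141e+00  1.000e-03  4.800e-02] F [-2.5  0.9  7.5] M [ 0.26  0.3  -0.11] w 0.0395 q [-0.47  0.37  1.43  0.    1.34  1.05]
0.155 [-0.     0.    -0.001  0.     0.     0.   ]
0.103 [-0.     0.    -0.001  0.     0.022 -0.003]
0.052 [-0.     0.    -0.001  0.     0.044 -0.005]
0.0 [-0.     0.    -0.001  0.     0.067 -0.005]
-0.052 [-0.     0.    -0.001  0.     0.089 -0.005]
-0.103 [-0.     0.    -0.001  0.     0.111 -0.003]
-0.155 [-0.     0.    -0.001  0.     0.133 -0.   ]
```

View pics/s6.png

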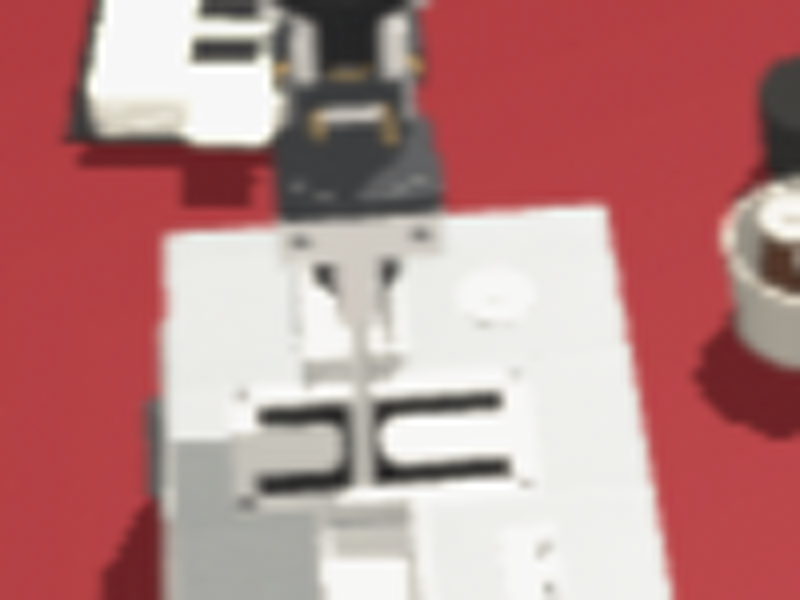

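The rod is at crop (362,…), lined up with the neutral slot, and the left mouth is covered. Crossing next.

Call:
servo_tool:
  moves:
    - [[0,0,0,0,0.012,-0.003,1],[0,0,0,0,0.024,-0.004,1],[0,0,0,0,0.036,-0.006,1],[0,0,0,0,0.048,-0.007,1],[0,0,0,0,0.06,-0.008,1],[0,0,0,0,0.072,-0.008,1],[0,0,0,0,0.084,-0.008,1],[0,0,0,0,0.096,-0.006,1],[0,0,0,0,0.108,-0.004,1],[0,0,0,0,0.12,-0.002,1],[0,0,0,0,0.134,-0.001,1],[0,0,0,0,0.134,-0.001,1]]

```text
time_s: 6.3
ee_pos: [0.5371, -0.2945, 0.2056]
eef_rot: [-3.136, 0.001, 0.048]
force: [-3.0, 12.7, 6.1]
grip_width: 0.0391
```

```bash
python3 - <<'E'
from h import *
st()
s=camera("side");crop(s,245,200,345,275,8,"s7.png")
for f in np.linspace(0,.42,8): k=knob(f,-.155); print(round(f,3),rel(k-[0,0,.019],BY))
E
```

```text
6.3 [ 0.5371 -0.2945  0.2056] [-3.136e+00  1.000e-03  4.800e-02] F [-3.  12.7  6.1] M [2.4  0.29 0.12] w 0.0391 q [-0.56  0.44  1.33  0.    1.38  0.96]
0.0 [-0.003  0.001 -0.    -0.     0.001  0.   ]
0.06 [-0.003  0.001 -0.     0.026  0.001  0.001]
0.12 [-0.003  0.001 -0.     0.051  0.001  0.003]
0.18 [-0.003  0.001 -0.     0.077  0.     0.007]
0.24 [-0.003  0.001 -0.     0.102 -0.001  0.012]
0.3 [-0.003  0.001 -0.     0.127 -0.002  0.019]
0.36 [-0.003  0.001 -0.     0.151 -0.003  0.027]
0.42 [-0.003  0.001 -0.     0.175 -0.004  0.037]
```

View pics/s7.png

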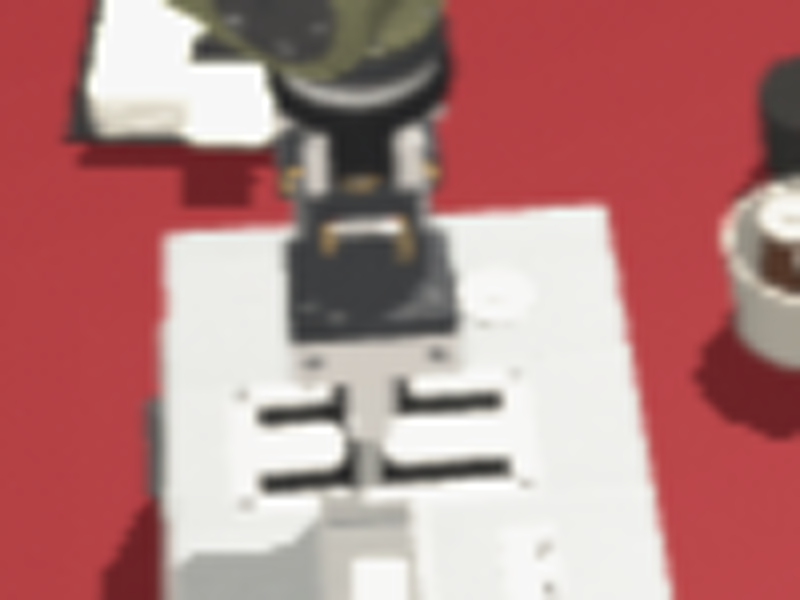

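The lever is across and against the right stop (12.7 N). I'll ease off slightly and push forward.

Call:
servo_tool:
  moves:
    - [[0,0,0,0.012,-0.001,0,1],[0,0,0,0.026,-0.001,0.001,1],[0,0,0,0.04,-0.001,0.002,1],[0,0,0,0.054,-0.001,0.003,1],[0,0,0,0.068,-0.001,0.005,1],[0,0,0,0.082,-0.001,0.008,1],[0,0,0,0.096,-0.002,0.011,1],[0,0,0,0.11,-0.002,0.014,1],[0,0,0,0.124,-0.003,0.018,1],[0,0,0,0.138,-0.004,0.022,1],[0,0,0,0.152,-0.005,0.027,1],[0,0,0,0.16,-0.005,0.03,1]]

```text
time_s: 7.35
ee_pos: [0.6174, -0.2881, 0.1895]
eef_rot: [-3.137, 0.002, 0.049]
force: [-4.4, 2.7, -1.2]
grip_width: 0.0388
```

```bash
python3 - <<'E'
from h import *
st()
s=camera("side");crop(s,245,200,345,275,8,"s8.png")
for f in np.linspace(.36,.44,5): k=knob(f,-.155); print(round(f,3),rel(k-[0,0,.019],BY))
E
```

```text
7.35 [ 0.6174 -0.2881  0.1895] [-3.137e+00  2.000e-03  4.900e-02] F [-4.4  2.7 -1.2] M [ 0.59  0.84 -0.03] w 0.0388 q [-0.49  0.62  1.1   0.    1.43  1.03]
0.36 [-0.003  0.001  0.    -0.01   0.002 -0.005]
0.38 [-0.003  0.001  0.    -0.002  0.002 -0.002]
0.4 [-0.003  0.001  0.     0.006  0.001  0.001]
0.42 [-0.003  0.001  0.     0.014  0.001  0.005]
0.44 [-0.003  0.001  0.     0.021  0.     0.008]
```

View pics/s8.png

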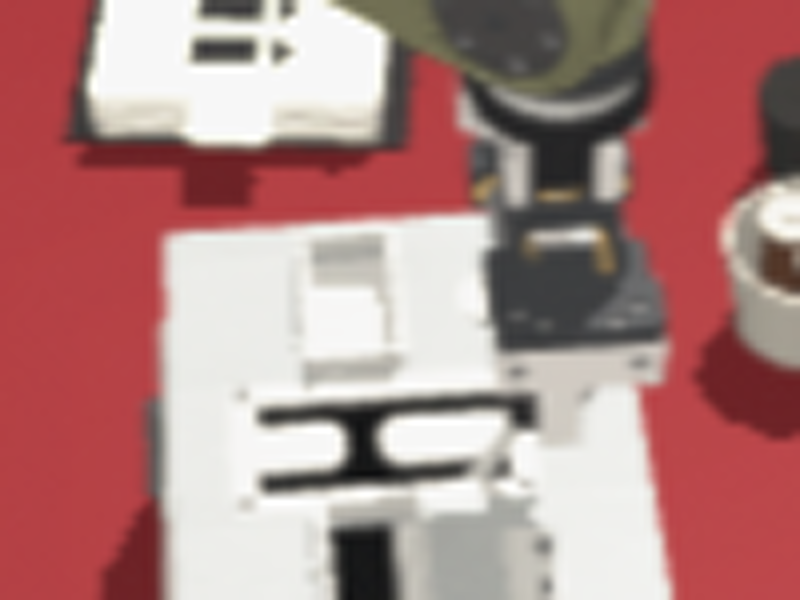

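The right mouth is opening and the left is covered. f≈0.39 now, so I'll push to the end stop and release.

Call:
servo_tool:
  moves:
    - [[0,0,0,0.008,0.001,0.002,1],[0,0,0,0.014,0.001,0.005,1],[0,0,0,0.018,0.001,0.007,1],[0,0,0,0.018,0.001,0.007,1],[0,0,0,0.016,0.001,0.006,1],[0,0,0,0.014,0.001,0.006,0],[0,0,0,0.014,0.001,0.006,0],[0,0,0,0.014,0.001,0.006,0],[0,0,0,0.014,0.001,0.006,0],[0,0,0,0.014,0.001,0.006,0],[0,0,0,0.014,0.001,0.006,0],[0,0,0,0.014,0.001,0.006,0]]

```text
time_s: 8.4
ee_pos: [0.6248, -0.2882, 0.1864]
eef_rot: [-3.137, 0.002, 0.049]
force: [0.6, 0.2, -0.3]
grip_width: 0.0822
```

```bash
python3 - <<'E'
from h import *
st()
E
```

```text
8.4 [ 0.6248 -0.2882  0.1864] [-3.137e+00  2.000e-03  4.900e-02] F [ 0.6  0.2 -0.3] M [ 0.06 -0.03 -0.02] w 0.0822 q [-0.49  0.63  1.08  0.    1.43  1.04]
```

Call:
servo_tool:
  moves:
    - [[0,0,0,0,0,-0.06,0],[0,0,0,0,0,-0.14,0],[0,0,0,0,0,-0.22,0],[0,0,0,0,0,-0.28,0],[0,0,-0.08,-0.05,-0.1,-0.28,0],[0,0,-0.16,-0.1,-0.18,-0.28,0],[0,0,-0.24,-0.15,-0.26,-0.28,0],[0,0,-0.32,-0.2,-0.34,-0.28,0],[0,0,-0.4,-0.23,-0.42,-0.28,0],[0,0,-0.48,-0.26,-0.5,-0.28,0],[0,0,-0.55,-0.28,-0.58,-0.28,0],[0,0,-0.55,-0.28,-0.6,-0.28,0]]

```text
time_s: 9.4
ee_pos: [0.4692, 0.0053, 0.3284]
eef_rot: [-3.138, -0.003, 0.92]
force: [1.5, 0.5, 1.2]
grip_width: 0.094
```

```bash
python3 - <<'E'
from h import *
st()
t=camera("top");s=camera("side")
crop(t,340,195,440,275,8,"t9.png");crop(t,225,225,325,290,8,"t9b.png");crop(s,245,165,345,265,6,"s9.png")
T=lambda u,v,x0,y0:((u+.5)/8+x0-.5,(v+.5)/8+y0-.5)
yaw=-.078;ex=np.array([np.cos(yaw),np.sin(yaw)]);ey=np.array([-ex[1],ex[0]])
a=onz(t,T(681,283,225,225),.0325);b=onz(s,T(231,421,245,165),.0325)
print("tab edge mid top",a,"side",b)
for n,p in(("top",a),("side",b)): print(n,"tab r150",p[:2]+.013*ey)
E
```

```text
9.4 [0.4692 0.0053 0.3284] [-3.138e+00 -3.000e-03  9.200e-01] F [1.5 0.5 1.2] M [-0.05 -0.08 -0.04] w 0.094 q [-0.07  0.05  1.53  0.    1.56  0.58]
tab edge mid top [0.46149131 0.05391577 0.0325    ] side [0.46927512 0.05438814 0.0325    ]
top tab r150 [0.46250428 0.06687624]
side tab r150 [0.47028809 0.06734862]
```

View pics/s9.png

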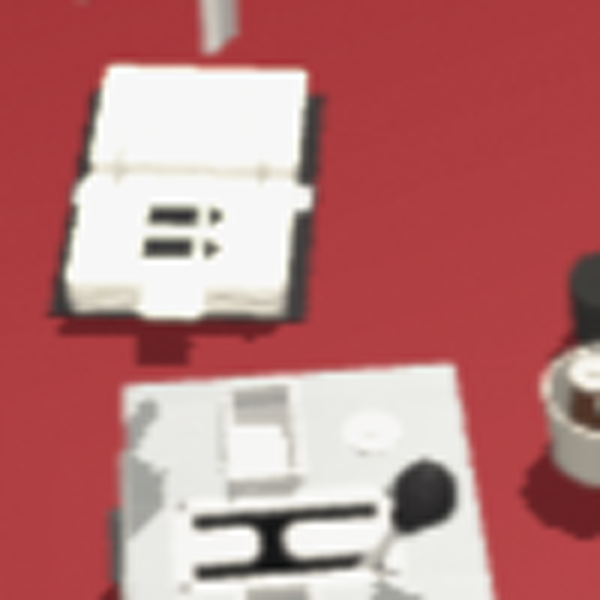

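View pics/t9.png

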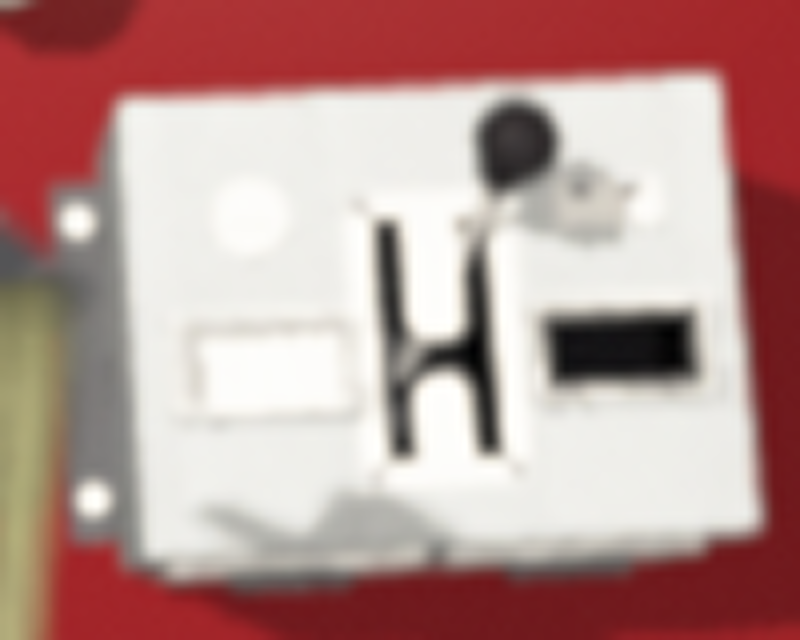

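The lever stage looks finished. In the top view the knob is at crop (517,143) at the right track's forward end, the left mouth is white (shut) and the right one black (open). Next is the leaf's tab at about (0.467,0.067).

```bash
python3 - <<'E'
from h import *
print(rel([.467,.066,.12],1.493))
E
```

```text
[-0.001 -0.003 -0.366  0.088 -0.073  0.419]
```

Call:
servo_tool:
  moves:
    - [[0,0,-0.07,0.03,-0.02,0,0],[0,0,-0.14,0.06,-0.05,0.05,0],[0,0,-0.21,0.088,-0.073,0.1,0],[0,0,-0.28,0.088,-0.073,0.15,0],[0,0,-0.35,0.088,-0.073,0.22,0],[0,-0.003,-0.366,0.088,-0.073,0.3,0],[0,-0.003,-0.366,0.088,-0.073,0.36,0],[0,-0.003,-0.366,0.088,-0.073,0.42,0],[0,-0.003,-0.366,0.088,-0.073,0.42,0],[0,-0.003,-0.366,0.088,-0.073,0.42,0],[0,-0.003,-0.366,0.088,-0.073,0.42,0]]

```text
time_s: 10.42
ee_pos: [0.468, 0.0659, 0.1211]
eef_rot: [3.141, -0.001, 1.492]
force: [-1.0, 0.1, 0.8]
grip_width: 0.094
```

```bash
python3 - <<'E'
from h import *
st();print(rel([.467,.066,.02],1.493))
s=camera("side");crop(s,235,145,335,220,8,"s10.png")
E
```

```text
10.4167 [0.468  0.0659 0.1211] [ 3.141e+00 -1.000e-03  1.492e+00] F [-1.   0.1  0.8] M [-0.07 -0.11  0.05] w 0.094 q [0.06 0.22 1.83 0.   1.09 0.14]
[ 0.    -0.    -0.    -0.    -0.002  0.202]
```

View pics/s10.png

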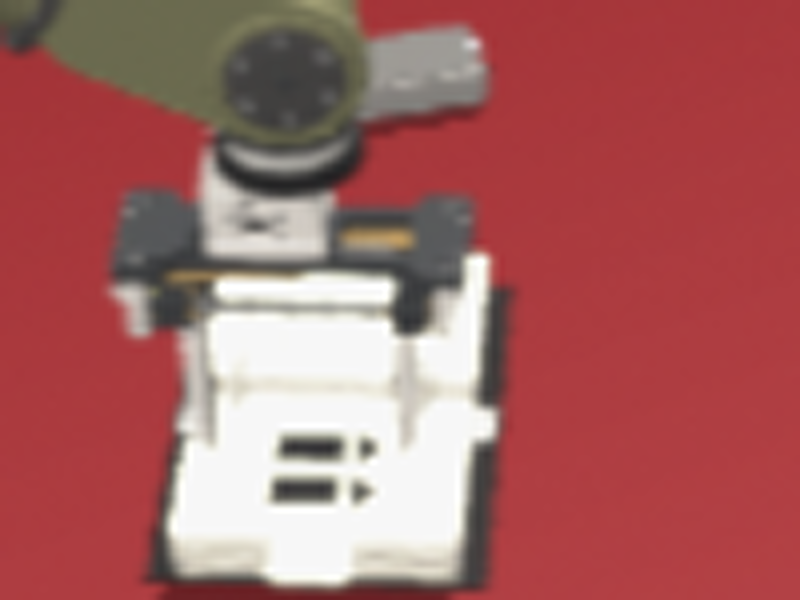

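The fingers straddle the tab, which is at crop (311,565). Descending and closing.

Call:
servo_tool:
  moves:
    - [[0,0,0,0,-0.001,0.06,0],[0,0,0,0,-0.001,0.12,0],[0,0,0,0,-0.001,0.17,0],[0,0,0,0,-0.001,0.2,0],[0,0,0,0,-0.001,0.2,0],[0,0,0,0,-0.001,0.2,0.3],[0,0,0,0,-0.001,0.2,0.45],[0,0,0,0,-0.001,0.2,0.45]]
  squeeze: 12

```text
time_s: 11.13
ee_pos: [0.4689, 0.0662, 0.0231]
eef_rot: [3.138, -0.001, 1.492]
force: [-0.0, -0.0, -1.1]
grip_width: 0.0775
```

```bash
python3 - <<'E'
from h import *
st()
s=camera("side");crop(s,235,155,335,230,8,"s11.png")
E
```

```text
11.1333 [0.4689 0.0662 0.0231] [ 3.138e+00 -1.000e-03  1.492e+00] F [-0.  -0.  -1.1] M [-0.03 -0.06  0.02] w 0.0775 q [0.06 0.38 1.9  0.   0.86 0.14]
```

View pics/s11.png

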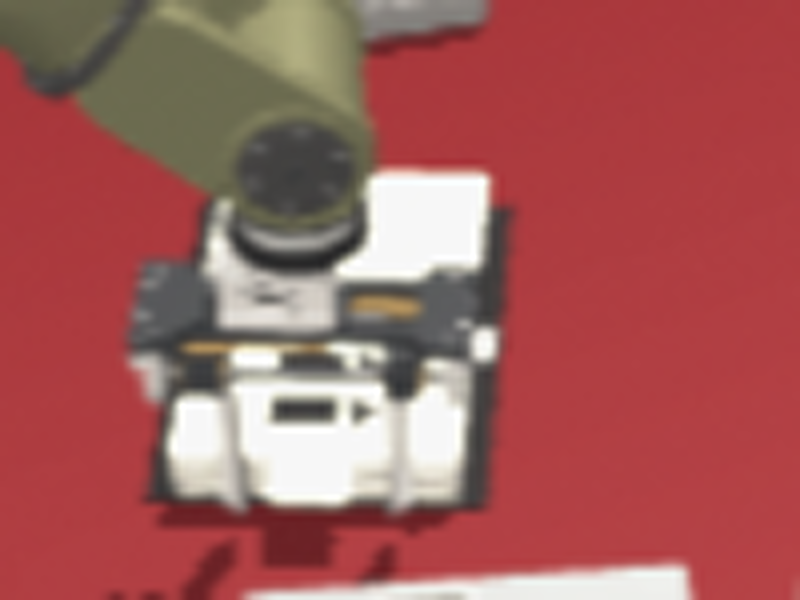

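Call:
servo_tool:
  moves:
    - [[0,0,0,0,0,0.004,0.7],[0,0,0,0,0,0.004,1],[0,0,0,0,0,0.004,1],[0,0,0,0,0,0.004,1],[0,0,0,0,0,0.004,1],[0,0,0,0,0,0.004,1],[0,0,0,0,0,0.004,1],[0,0,0,0,0,0.004,1]]
  squeeze: 12

```text
time_s: 11.85
ee_pos: [0.4649, 0.0664, 0.0202]
eef_rot: [-3.136, -0.0, 1.492]
force: [-22.9, 2.1, 17.7]
grip_width: 0.04
```

```bash
python3 - <<'E'
from h import *
st()
s=camera("side");crop(s,235,155,335,230,8,"s12.png")
o=get_obs();z0=.031-o["ee_pos"][2];r=.151
# arc in tool x (binder +y) and z(down)
for d in range(0,181,10):
    a=np.radians(d);print(d,np.round([r*(1-np.cos(a))/.5,-r*np.sin(a)/.5],3))
E
```

```text
11.85 [0.4649 0.0664 0.0202] [-3.136 -0.     1.492] F [-22.9   2.1  17.7] M [0.37 4.85 0.01] w 0.04 q [0.06 0.38 1.9  0.   0.86 0.14]
0 [ 0. -0.]
10 [ 0.005 -0.052]
20 [ 0.018 -0.103]
30 [ 0.04  -0.151]
40 [ 0.071 -0.194]
50 [ 0.108 -0.231]
60 [ 0.151 -0.262]
70 [ 0.199 -0.284]
80 [ 0.25  -0.297]
90 [ 0.302 -0.302]
100 [ 0.354 -0.297]
110 [ 0.405 -0.284]
120 [ 0.453 -0.262]
130 [ 0.496 -0.231]
140 [ 0.533 -0.194]
150 [ 0.564 -0.151]
160 [ 0.586 -0.103]
170 [ 0.599 -0.052]
180 [ 0.604 -0.   ]
```

View pics/s12.png

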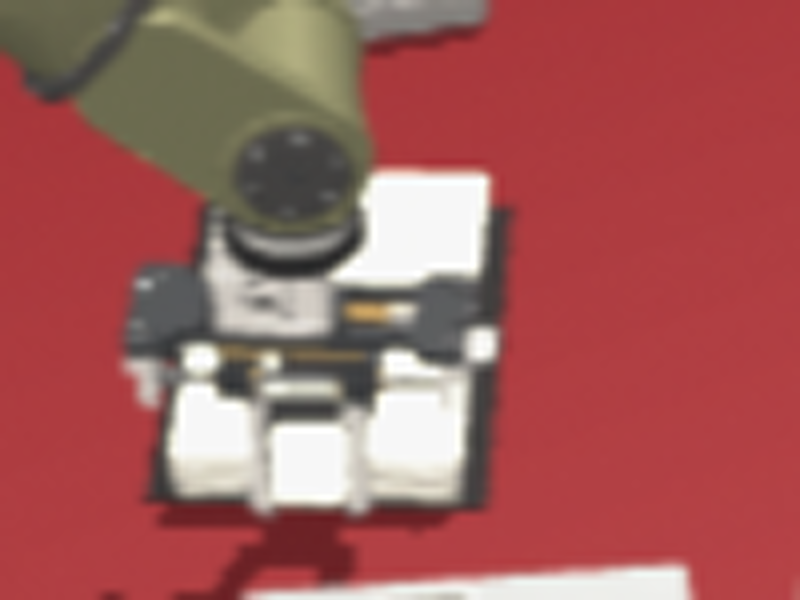

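Gripped at 40 mm, the tab's width. I'll lift along the arc in stages.

Call:
servo_tool:
  moves:
    - [[0,0,0,0,0,-0.01,1],[0,0,0,0.001,0,-0.026,1],[0,0,0,0.005,0,-0.052,1],[0,0,0,0.01,0,-0.078,1],[0,0,0,0.018,0,-0.103,1],[0,0,0,0.028,0,-0.127,1],[0,0,0,0.04,0,-0.151,1],[0,0,0,0.055,0,-0.173,1],[0,0,0,0.071,0,-0.194,1],[0,0,0,0.071,0,-0.194,1]]
  squeeze: 12

```text
time_s: 12.73
ee_pos: [0.4674, 0.1026, 0.1188]
eef_rot: [-3.134, -0.0, 1.493]
force: [-8.5, -4.5, 3.6]
grip_width: 0.0396
```

```bash
python3 - <<'E'
from h import *
st()
s=camera("side");crop(s,235,145,335,220,8,"s13.png")
o=get_obs();r=.151;P0=np.array([.4649,.0664,.0202])
for d in range(40,126,10):
    a=np.radians(d);P=P0+[r*(1-np.cos(a))*.078,r*(1-np.cos(a))*.997,r*np.sin(a)];print(d,rel(P,1.492))
E
```

```text
12.7333 [0.4674 0.1026 0.1188] [-3.134 -0.     1.493] F [-8.5 -4.5  3.6] M [-0.91  1.63 -0.05] w 0.0396 q [0.14 0.24 1.81 0.   1.1  0.22]
40 [-0.005  0.     0.001 -0.001  0.001  0.002]
50 [-0.005  0.     0.001  0.037  0.    -0.036]
60 [-0.005  0.     0.001  0.08   0.    -0.066]
70 [-0.005  0.     0.001  0.127  0.    -0.088]
80 [-0.005  0.     0.001  0.178  0.    -0.102]
90 [-0.005  0.     0.001  0.231  0.    -0.106]
100 [-0.005  0.     0.001  0.283  0.    -0.102]
110 [-0.005  0.     0.001  0.334  0.    -0.088]
120 [-0.005  0.     0.001  0.382  0.    -0.066]
```

View pics/s13.png

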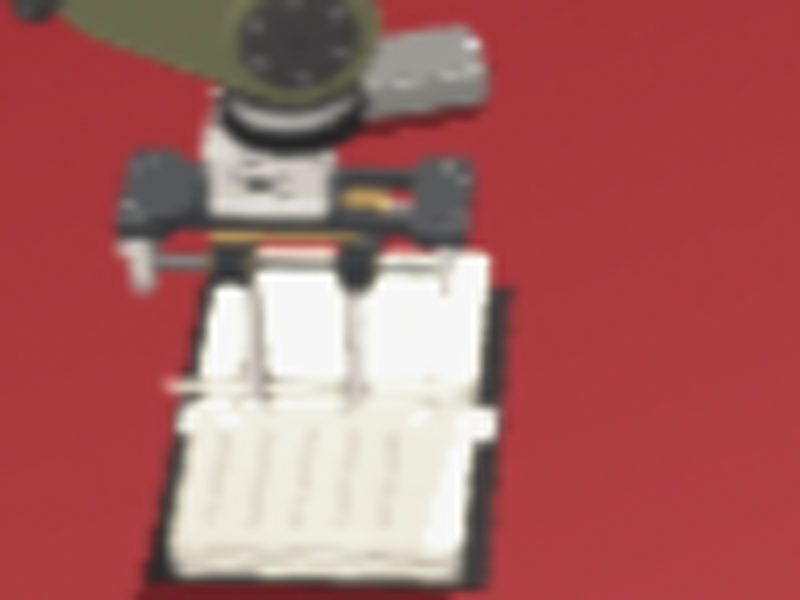

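The leaf is lifted, seen edge-on along crop row 385, with the tab still held between the fingers. I'll carry on over the top.

Call:
servo_tool:
  moves:
    - [[0,0,0,0.018,0,-0.018,1],[0,0,0,0.037,0,-0.036,1],[0,0,0,0.058,0,-0.052,1],[0,0,0,0.08,0,-0.066,1],[0,0,0,0.103,0,-0.078,1],[0,0,0,0.127,0,-0.088,1],[0,0,0,0.152,0,-0.096,1],[0,0,0,0.178,0,-0.102,1],[0,0,0,0.204,0,-0.105,1],[0,0,0,0.231,0,-0.106,1],[0,0,0,0.257,0,-0.105,1],[0,0,0,0.283,0,-0.102,1]]

```text
time_s: 13.78
ee_pos: [0.4791, 0.245, 0.1703]
eef_rot: [-3.136, -0.001, 1.494]
force: [-1.7, -0.4, 4.8]
grip_width: 0.0398
```

```bash
python3 - <<'E'
from h import *
st()
s=camera("side");crop(s,235,125,335,200,8,"s14.png")
o=get_obs();r=.151;P0=np.array([.4649,.0664,.0202])
for d in range(100,181,10):
    a=np.radians(d);P=P0+[r*(1-np.cos(a))*.078,r*(1-np.cos(a))*.997,r*np.sin(a)];print(d,rel(P,1.492))
E
```

```text
13.7833 [0.4791 0.245  0.1703] [-3.136e+00 -1.000e-03  1.494e+00] F [-1.7 -0.4  4.8] M [-0.17  0.23  0.01] w 0.0398 q [0.4  0.31 1.6  0.   1.24 0.48]
100 [-0.003 -0.001  0.002 -0.007 -0.     0.002]
110 [-0.003 -0.001  0.002  0.044 -0.     0.016]
120 [-0.003 -0.001  0.002  0.091 -0.     0.038]
130 [-0.003 -0.001  0.002  0.134  0.     0.068]
140 [-0.003 -0.001  0.002  0.172  0.     0.106]
150 [-0.003 -0.001  0.002  0.202  0.001  0.149]
160 [-0.003 -0.001  0.002  0.224  0.001  0.197]
170 [-0.003 -0.001  0.002  0.237  0.001  0.247]
180 [-0.003 -0.001  0.002  0.242  0.002  0.3  ]
```

View pics/s14.png

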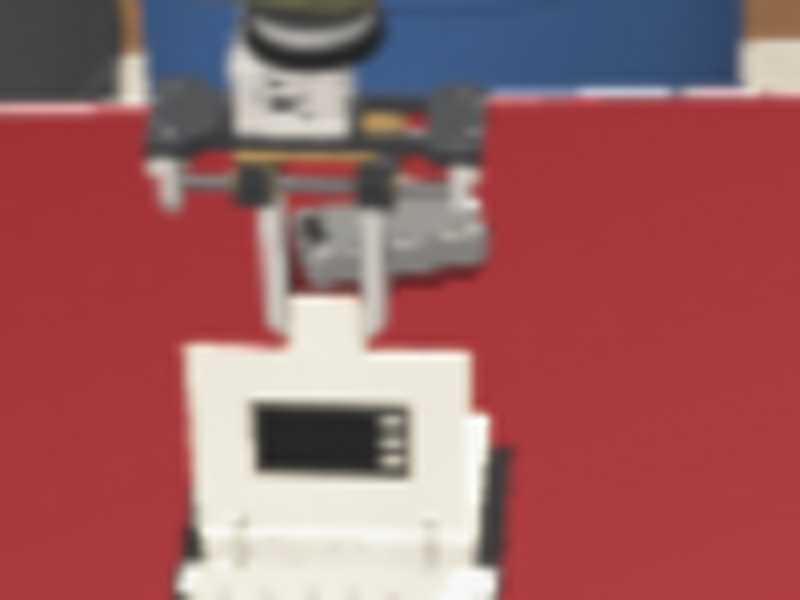

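The leaf is just past upright, showing the pack face. I'll carry it down almost flat on the left.

Call:
servo_tool:
  moves:
    - [[0,0,0,0.022,0,0.008,1],[0,0,0,0.044,0,0.016,1],[0,0,0,0.068,0,0.026,1],[0,0,0,0.091,0,0.038,1],[0,0,0,0.113,0,0.052,1],[0,0,0,0.134,0,0.068,1],[0,0,0,0.154,0,0.086,1],[0,0,0,0.172,0,0.106,1],[0,0,0,0.188,0,0.127,1],[0,0,0,0.202,0,0.149,1],[0,0,0,0.214,0.001,0.173,1],[0,0,0,0.224,0.001,0.197,1]]

```text
time_s: 14.83
ee_pos: [0.4887, 0.3611, 0.0722]
eef_rot: [-3.14, -0.005, 1.495]
force: [5.2, 4.3, 2.1]
grip_width: 0.0395
```

```bash
python3 - <<'E'
from h import *
st()
o=get_obs();r=.151;P0=np.array([.4649,.0664,.0202])
for d in range(160,181,5):
    a=np.radians(d);P=P0+[r*(1-np.cos(a))*.078,r*(1-np.cos(a))*.997,r*np.sin(a)];print(d,rel(P,1.492))
E
```

```text
14.8333 [0.4887 0.3611 0.0722] [-3.14  -0.005  1.495] F [5.2 4.3 2.1] M [ 0.51 -0.95 -0.04] w 0.0395 q [0.57 0.56 1.48 0.01 1.1  0.65]
160 [-0.001 -0.003  0.002 -0.005 -0.001  0.001]
165 [-0.001 -0.003  0.002  0.002 -0.001  0.026]
170 [-0.001 -0.003  0.002  0.008 -0.001  0.052]
175 [-0.001 -0.003  0.002  0.011 -0.001  0.078]
180 [-0.001 -0.003  0.002  0.012 -0.001  0.104]
```

Call:
servo_tool:
  moves:
    - [[0,0,0,0.003,0,0.02,1],[0,0,0,0.006,0,0.04,1],[0,0,0,0.008,0,0.06,1],[0,0,0,0.01,0,0.078,1],[0,0,0,0.01,0,0.085,1],[0,0,0,0.01,0,0.09,0],[0,0,0,0.01,0,0.09,0],[0,0,0,0.01,0,0.09,0],[0,0,0,0.01,0,0.09,0],[0,0,0,0.01,0,0.09,0],[0,0,0,0.01,0,0.09,0],[0,0,0,0.01,0,0.09,0]]

```text
time_s: 15.83
ee_pos: [0.4891, 0.3663, 0.0275]
eef_rot: [-3.14, -0.005, 1.495]
force: [0.1, -0.6, 0.5]
grip_width: 0.0828
```

Call:
servo_tool:
  moves:
    - [[0,0,0,0,0,-0.05,0],[0,0,0,0,0,-0.12,0],[0,0,0,0,0,-0.2,0],[0,0,0,0,0,-0.28,0],[0,0,0,0,0,-0.36,0],[0,0,0,-0.08,0.02,-0.44,0],[0,0,0,-0.16,0.04,-0.5,0],[0,0,0,-0.22,0.1,-0.5,0],[0,0,0,-0.28,0.16,-0.5,0],[0,0,0,-0.28,0.16,-0.5,0],[0,0,0,-0.28,0.16,-0.5,0],[0,0,0,-0.28,0.16,-0.5,0]]

```text
time_s: 16.83
ee_pos: [0.5588, 0.2186, 0.2764]
eef_rot: [-3.14, -0.005, 1.493]
force: [0.4, 0.5, -0.5]
grip_width: 0.0937
```

```bash
python3 - <<'E'
from h import *
st()
t=camera("top");s=camera("side");cv2.imwrite("pics/t15.png",t["color"][:,:,::-1]);crop(s,235,145,355,305,4,"s15.png")
E
```

```text
16.8333 [0.5588 0.2186 0.2764] [-3.14  -0.005  1.493] F [ 0.4  0.5 -0.5] M [-0.06 -0.09  0.02] w 0.0937 q [0.31 0.37 1.26 0.01 1.51 0.39]
```

View pics/t15.png

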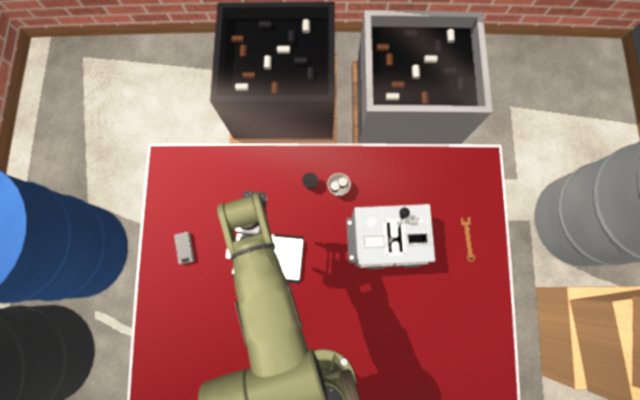

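View pics/s15.png

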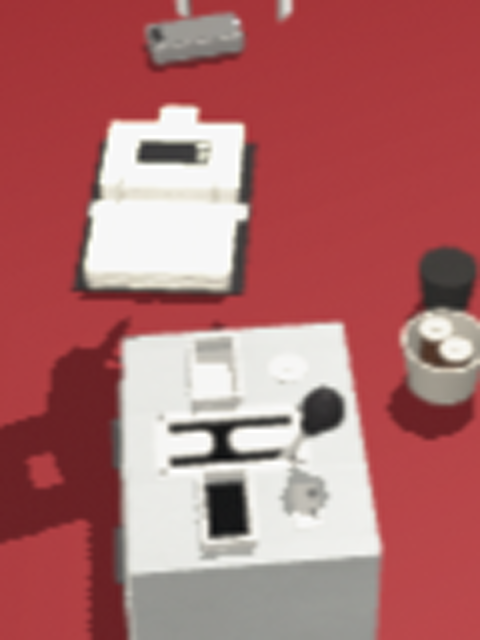

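The leaf lies on the left showing the pack picture. The knob is at the right forward end, the left mouth is shut and the right open. I'll do one numeric check before handing in.

```bash
python3 - <<'E'
from h import *
t=camera("top");s=camera("side")
cs=[]
for c,(x0,y0,x1,y1) in((t,(395,204,413,222)),(s,(306,238,325,256))):
    m=(c["color"][y0:y1,x0:x1].max(2)<90).astype(np.uint8);n,_,stt,ce=cv2.connectedComponentsWithStats(m)
    i=1+stt[1:,4].argmax();print(stt[i],ce[i]+[x0,y0]);cs.append(ce[i]+[x0,y0])
P,e=two(t,cs[0],s,cs[1]);print("knob",P,e)
l=Ro.from_euler("z",-BY).apply(P-np.r_[BO,.012]);print("f",np.arcsin(l[0]/.215),"s",np.arctan2(l[1],l[2]))
# tab outer edge middle: predict for flat (r=163) vs 10deg raised
ax=np.array([.477,.2166,.0325])
for d in(180,172):
    a=np.radians(d);print(d,(proj(s,ax+[-.163*np.cos(a)*.078,-.163*np.cos(a)*.997,.163*np.sin(a)])-[235,145])*4)
st()
E
```

```text
[ 5  4  9 10 66] [403.96969697 212.68181818]
[ 5  4 10 12 87] [315.03448276 247.49425287]
knob [ 0.62303498 -0.28687035  0.20085565] 0.0038216928158512973
f 0.4126508531085508 s -0.15284998667983518
180 [[173.89375109 107.04245547]]
172 [[173.0381581   92.86343055]]
17.0333 [0.5579 0.2204 0.2765] [-3.14  -0.005  1.497] F [ 0.4 -0.8 -0.1] M [-0.   -0.1   0.02] w 0.0941 q [0.31 0.37 1.26 0.01 1.51 0.39]
```

The checks agree: f≈0.41, s≈-0.153, and the tab's edge is at row 106 against 107 predicted for flat. Handing in.

```bash
python3 -c "
from station import hand_in;print(hand_in())"
```

```text
the job is handed in; nothing more can be done
None
```

Both parts of the job are done and handed in at about 17 s of the 61 s allowed. The hand-in gives no verdict, so this rests on my own last checks.

- **Lever:** I gripped the knob lightly and took it back to neutral, going slightly past so the left gate shut fully. Then I took it across and forward to the end of the right track and let go. A two-view measurement gives lever_forward at about 0.41 and lever_side at about -0.153.
- **Gates:** in both views the left mouth is covered and the right one is open. I judged this by eye and did not measure the gate positions.
- **Leaf:** I gripped the tab by its side edges, carried it over the rings and released it just above the left-hand pages. It lies flat with the pack picture up. Its edge is at row 106 in the side picture, against 107 predicted for flat and 93 for 8° raised.
- **Everything else:** the cup, cells, stopper, radio pack and wrench look unmoved in the last pictures. The arm was clear of everything, with forces near zero.
- **Disagreements:** the two cameras differed by up to 8 mm in x on the tab and about 4 mm on the box, so I used values in between. Closing on the tab about 4 mm off-centre gave a brief side force of about 23 N, which eased as the lift began.

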